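# Oil a baking plate and load it into its carrier, edges only

## Robot

A 7-joint arm with a two-finger parallel gripper is mounted at the origin on the work surface. World frame = base frame: x ahead of the robot, y to its left, z up, the work surface at z = 0. Lengths are in m, angles in rad, forces in N, time in s.
With the tool pointing down it reaches from about 0.35 to 0.9 m from the base axis. Payload 8.1 kg.
Tool frame: the origin (TCP) lies midway between the tips of the shut fingers; the grasp point (between the pads) lies 19 mm behind it; z points along the fingers, y is the line along which they close (so a half turn about z gives the same grasp; the last joint's range is limited). The gripper opens to 92 mm and grips with 3 to 60 N. Pads are 19 mm wide; open, the fingers measure 130 mm over their backs; the gripper's body (75 mm by 190 mm) begins 47 mm behind the grasp point.
Start: joints at [-1.435, 0.434, 0.025, 1.573, -0.012, 1.134, -0.075], TCP at [0.148, 0.607, 0.227] pointing down, gripper open.
Joint ranges: [-2.62, 2.62], [-0.44, 2.09], [-1.27, 1.32], [0.08, 2.57], [-1.32, 4.46], [0.12, 2], [-2.74, 2.74]. Speed limits (rad/s): [2.22, 2.22, 3.01, 3.01, 3.14, 3.14, 3.14].

## Interface

Orientations are given as a rotation vector (axis times angle).
In Python, from cell import observe, cams, job gives the robot as it stands. The module is installed in compiled form; this text tells all that it offers.
- The arm moves only by the tool step_arm, never from a script. Its argument "steps" is a list of rows, each a list of 6 numbers: the shift along the world's x, y, z in mm, then the turn, a rotation vector about the world's x, y, z in rad. In form: [[dx, dy, dz, rx, ry, rz], ...]. A call has 1 to 20 rows; each row shifts and turns the commanded pose from where the row before left it; what a row does not reach is not made up. A row lasts 1/12 s, in which the tool goes at most 41.7 mm and 7.16 degrees, less where a joint would pass 70% of its speed; a pose out of reach is approached as far as the arm can. A call with a gripper value outside its range is refused whole. "gripper" is the opening, from 0 (shut) to 1 (fully open), set as the call begins (left out, the last holds). The fingers move at their own pace and stop on an object; "force" is the grip in N (left out, the last holds). Time passes only in rows, so rows that do not move let the fingers close. It gives the time, the measured TCP pose, the force, the opening and the grip force at its end, in the units of the state.
- observe(): the state, without advancing time (a new reading comes with each control period).
- cams.get_image(name): name is "scene" or "side" or "wrist"; returns the picture (384x512x3 uint8, red, green, blue); there is no depth.
- cams.get_calibration(name): a dict with "fov_y" (degrees; the focal length in pixels is half the picture's height over the tangent of half this angle, whatever the lens; pixels are square), "cx", "cy" (the principal point, pixels), "dist_coeffs" ([k1, k2, p1, p2, k3] as OpenCV has them; the pictures are not rectified), "world_to_cam" (4x4, takes a point from world to camera coordinates). Camera axes: x right, y up, looking along -z (the intrinsics and any distortion apply to the point x, -y, -z); pixel columns grow to the right and rows downward; lengths in m; the calibration is good to about 2 mm. A picture is of the moment at which its call begins: read the wrist's pose just before it. get_calibration takes no time and is no camera call; for the wrist camera it gives the pose at the moment of the call.
- job.sign_off(): hands the job in; it is judged then, once.
The state is a dict: "clock": time; "joints": joint angles; "dq": joint speeds; "joint_efforts": joint torques, N m; "position": TCP position; "ee_rot": TCP orientation; "force": force on the tool from outside, world axes, zero at the start; "ft_torque": the same for the moment, N m; "width": opening from 0.0 (shut) to 1.0 (fully open); "gripper_force": force on a finger pad.
Only numpy, scipy, OpenCV 4.12 (cv2) and the standard library are available. Lean on these libraries where they do the work, as an engineer would, in place of code of your own. Each camera call takes 0.05 s, during which the arm holds its last target. There are 200 camera calls.

## Task

Take the longer of the two bare metal baking plates off the rack and lay it flat on the open rails of the loader, in front of the pump canister, touching the plate only by its edges and never on its flat baking face. With the plate lying there let go, press the canister's cap fully down and let it spring back up; then push the plate by its end edge along the rails until it is fully home in the carrier, and slide the bolt fully across behind it. Press the cap only while the plate lies in front of it, keep the plate level and off the table, and leave the short plate, the ring cutter and the scraper where they are.

Things in the scene. Friction and masses are not known exactly. Their poses are not given: they have to be found in the camera images.
- plate: The long baking plate: flat bare aluminium, 170 long (x) x 68 wide (y) x 6 thick (z), 190 g or so. Origin at the centre of its underside. Lies at the start on one of the rack's two places, underside 34 mm above the table, overhanging the rails so that fingers can go down past both long edges. All edges may be touched, and so may a 6 mm border all round the top.
- plate_face: The baking face of the long plate: its flat area within the 6 mm border, 158 x 56 mm, top and bottom flush with the border. Same origin and axes as the plate. Fingers and arm must not touch it.
- short_plate: The short baking plate, 110 x 68 x 6 mm, same metal, on the other place of the rack. Origin at the centre of its underside, x along its length. Leave alone.
- rack: Fixed low steel rack with two places side by side, each a pair of rails along x, tops 34 mm above the table; the rail pairs are centred at y = -67 and +67 mm. Each pair is 150 long and 55 wide over all with a 40 mm open gap between its rails. Below are only two 6 mm high cross strips at x = -66 and +66 mm. Origin at the centre on the table.
- loader: Fixed cream metal loader, origin on the table on its centre line; +x is the way the plate is pushed in. Two steel rails, tops 34 mm above the table, run from x = -215 to 170 mm, 55 wide over all, with a 40 mm gap between them (gap floor 6 mm high). The rails are open from x = -215 to 0; the bolt crosses at x = -14 to -4 mm.
- bay (a point): Where the middle of the plate's underside goes on the open rails: loader x = -105, y = 0 mm, 34 mm high (anything from x = -150 to -50 mm will do). Plate length along the loader's x.
- home (a point): Where the plate's origin is when fully home in the carrier: loader x = 85 mm, y = 0, 34 mm high; the plate's near end is then at loader x = 0 and stays in the open. Funnel cheeks from loader x = 0 (92 mm apart) to 30; carrier walls from 30 to 170, 72 mm apart, 48 mm high, with lips over the long edges (54 mm open between them, underside 43.5 mm high); end stop at x = 170 mm.
- bolt (a joint): Slide of the bolt in m: about 0 = drawn back clear of the rails, 0.065 = fully across behind the plate. Moves along the loader's +y with about 2 N of friction and stays where it is left. The bar is 10 x 65 x 12 mm, underside 36 mm above the table; at 0 it spans loader y = -117 to -52 mm.
- bolt_knob (a point): Middle of the bolt's upright black knob, 16 mm across and 20 mm tall, spanning 48 to 68 mm above the table; at joint 0 it is at loader x = -9, y = -80 mm.
- sprayer: Fixed aluminium pump canister, 60 mm across, on a cream foot 84 x 84 x 8 mm, standing beside the open rails on the loader's +y side, about 125 mm from the centre line. Origin under its centre; the spout points to its -x, towards the rails.
- cap (a joint): Press of the canister's white cap in m: 0 = up, 0.010 = fully down (about 6 N); it springs back. Counts as fully down from 0.008.
- cap_top (a point): Centre of the top of the white cap (36 mm across), 138 mm above the table when up.
- cutter: Loose steel ring cutter, 72 mm across, 35 high, beside the carrier. Origin under its centre. Leave alone.
- scraper: Loose steel bench scraper with wooden handle, about 90 x 120 x 20 mm, beside the carrier. Leave alone.
There are look-alikes about, which are no part of the job. What is shaped like the sprayer but pink or purple is not meant.

How it is judged:
By the outcome, as a careful person would: the job done as asked, in the order asked, and still so for the second after the job is handed in, with the robot touching nothing.
It also fails if it takes over 58 s, if anything falls off the work surface, if the arm or the gripper's body presses on something with over 40 N, if the wrist force passes 120 N, or if a joint passes its speed limit or range.

## Working session

There is one attempt and no reset: what is moved stays moved. The work goes in short steps, Python scripts to look and compute and a tool call to move; the robot and the scene stay as the last step left them, time stands still between calls to the robot, and variables do not carry over. Pictures are saved under pics/ and viewed, at most 11 in all, crops included, and the job is handed in when it is done.

Besides the shell and the picture viewer there is one more tool, called after "Request:" as a command line: name --pt "numbers of a row" for each row, then --argument value for the rest. step_arm: Moves the arm, as the interface text tells. Its arguments: {"type":"object","properties":{"steps":{"type":"array","items":{"type":"array","items":{"type":"number"}}},"gripper":{"type":"number"},"force":{"type":"number"}},"required":["steps"]}

```bash
mkdir -p pics; cat > h.py <<'E'
import numpy as np, cv2
from cell import observe, cams, job
def cal(n):
    c=cams.get_calibration(n); f=192/np.tan(np.radians(c["fov_y"])/2)
    K=np.array([[f,0,c["cx"]],[0,f,c["cy"]],[0,0,1]]); return K,np.array(c["dist_coeffs"],float),np.array(c["world_to_cam"])
def rays(C,px):
    K,d,T=C; u=cv2.undistortPoints(np.array(px,float).reshape(-1,1,2),K,d).reshape(-1,2)
    D=np.c_[u[:,0],-u[:,1],-np.ones(len(u))]; R=T[:3,:3]; return -R.T@T[:3,3], D@R
def onz(C,px,z):
    o,D=rays(C,px); return o+D*((z-o[2])/D[:,2])[:,None]
def tri(Cs,pxs):
    A=np.zeros((3,3));b=np.zeros(3);L=[]
    for C,p in zip(Cs,pxs):
        o,D=rays(C,[p]);d=D[0]/np.linalg.norm(D[0]);P=np.eye(3)-np.outer(d,d);A+=P;b+=P@o;L.append((o,P))
    x=np.linalg.solve(A,b); return x,[np.linalg.norm(P@(x-o)) for o,P in L]
def proj(C,X):
    K,d,T=C; X=np.atleast_2d(X); Y=X@T[:3,:3].T+T[:3,3]; Y=Y*[1,-1,-1]
    return cv2.projectPoints(Y,np.zeros(3),np.zeros(3),K,d)[0].reshape(-1,2)
def snap(n,name,crop=None,view=True):
    C=cal(n); im=cams.get_image(n); cv2.imwrite(f"pics/{name}.png",im[:,:,::-1]); return C,im
E
python3 - <<'E'
from h import *
import pickle
ims=[]
for n in["scene","side","wrist"]:
    C,im=snap(n,n+"0"); pickle.dump((C,im),open(n+"0.pkl","wb")); ims.append(im)
    o,D=rays(C,[[256,192]]); print(n,o.round(3),D.round(2),C[0][0,0],C[1])
cv2.imwrite("pics/a.png",cv2.resize(ims[0],(800,600))[:,:,::-1])
cv2.imwrite("pics/b.png",cv2.resize(ims[1],(800,600))[:,:,::-1])
print(observe())
E
```

```text
scene [1.28  0.321 0.739] [[-0.75 -0.26 -0.61]] 481.3348948245467 [-0.1714218  0.         0.         0.         0.       ]
side [ 0.273 -0.623  0.685] [[ 0.27  0.71 -0.65]] 347.1229373425703 [0.02202893 0.         0.         0.         0.        ]
wrist [0.074 0.625 0.382] [[ 0.29 -0.06 -0.95]] 283.052311878032 [-0.06852024  0.          0.          0.          0.        ]
{'clock': 0.15, 'joints': array([-1.43459925,  0.4350558 ,  0.02497868,  1.5738611 , -0.01157668,
        1.13402667, -0.07509805]), 'dq': array([ 0.00342141, -0.00319299,  0.00075701, -0.00291101,  0.00070509,
        0.00150307, -0.00210857]), 'joint_efforts': array([ 1.73984157e-03, -6.68262577e+01,  9.85726006e-01, -3.14692390e+01,
       -6.04904699e-02,  3.94531921e-02,  1.09326313e-04]), 'position': array([0.1477983 , 0.60687663, 0.2261402 ]), 'ee_rot': array([-3.74304250e-01, -3.11920334e+00,  1.89507007e-03]), 'force': array([ 0.39138766, -0.09136619, -0.52502834]), 'ft_torque': array([ 0.02978039,  0.01718577, -0.02025445]), 'gripper_force': 0.0, 'width': 0.9985393296787856}
```

View pics/a.png

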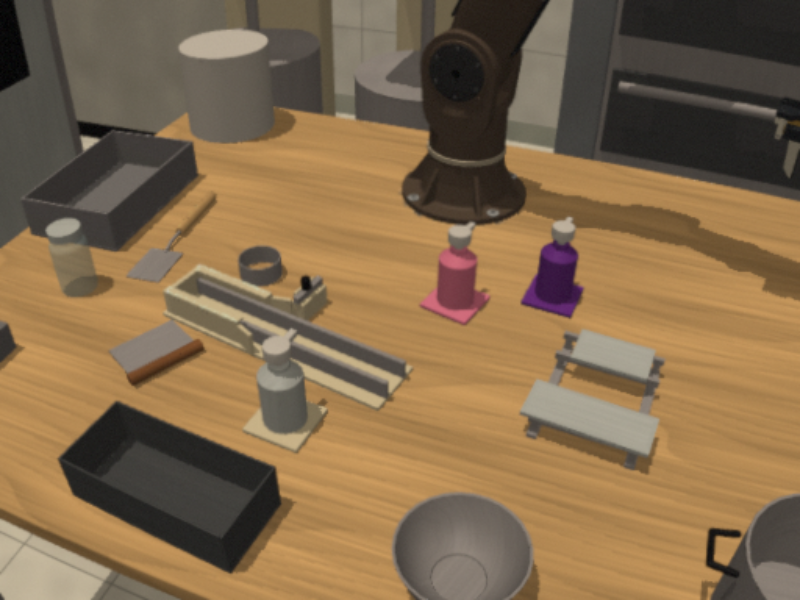

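View pics/b.png

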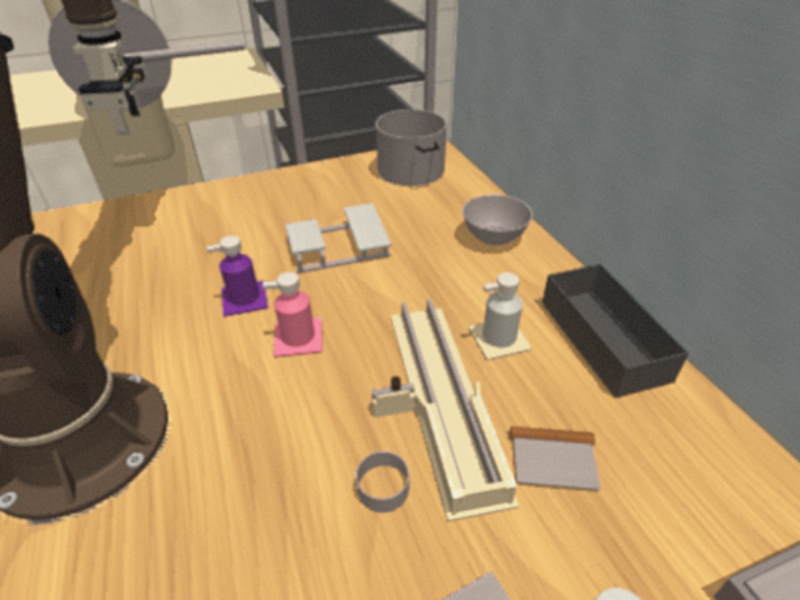

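The scene view shows the long plate nearest the camera at (590,415)/1.56, the loader at centre left with the open end at (395,375), and the aluminium canister with its white cap at (278,350). The knob is at (306,283). The side view shows the same items: plate at (367,228), cap at (507,282), knob at (396,384).

```bash
python3 - <<'E'
from h import *
import pickle
s=1.5625
S={}
for n,seed in[("scene",(590,415)),("side",(367,228))]:
    C,im=pickle.load(open(n+"0.pkl","rb"))
    sx,sy=int(seed[0]/s),int(seed[1]/s)
    hsv=cv2.cvtColor(im,cv2.COLOR_RGB2HSV); print(n,im[sy,sx],hsv[sy,sx])
    m=cv2.inRange(im.astype(int),im[sy,sx].astype(int)-22,im[sy,sx].astype(int)+22)
    k,l=cv2.connectedComponents(m); b=(l==l[sy,sx]).astype(np.uint8)
    b=cv2.morphologyEx(b,cv2.MORPH_OPEN,np.ones((3,3)))
    c=max(cv2.findContours(b,0,2)[0],key=cv2.contourArea)
    a=cv2.approxPolyDP(c,4,True)[:,0]; print(cv2.contourArea(c),a.tolist())
    P=onz(C,a,0.040); print(P.round(4).tolist())
    print(np.linalg.norm(np.diff(np.r_[P,P[:1]],axis=0),axis=1).round(4))
# enlarged crops for loader
C,im=pickle.load(open("scene0.pkl","rb")); cv2.imwrite("pics/c.png",cv2.resize(im[165:300,100:270],None,fx=4.4,fy=4.4,interpolation=2)[:,:,::-1])
C,im=pickle.load(open("side0.pkl","rb")); cv2.imwrite("pics/d.png",cv2.resize(im[170:330,225:345],None,fx=3.7,fy=3.7,interpolation=2)[:,:,::-1])
E
```

```text
scene [169 164 149] [ 23  30 169]
1852.0 [[334, 260], [411, 289], [420, 272], [414, 265], [345, 243]]
[[0.5818, 0.2447, 0.04], [0.6077, 0.4045, 0.04], [0.5559, 0.4172, 0.04], [0.5402, 0.4034, 0.04], [0.5248, 0.2555, 0.04]]
[0.1619 0.0533 0.021  0.1486 0.058 ]
side [213 208 194] [ 22  23 213]
477.0 [[221, 133], [230, 158], [248, 155], [238, 131]]
[[0.543, 0.416, 0.04], [0.5244, 0.2584, 0.04], [0.5838, 0.252, 0.04], [0.6032, 0.4056, 0.04]]
[0.1587 0.0597 0.1548 0.0611]
```

View pics/c.png

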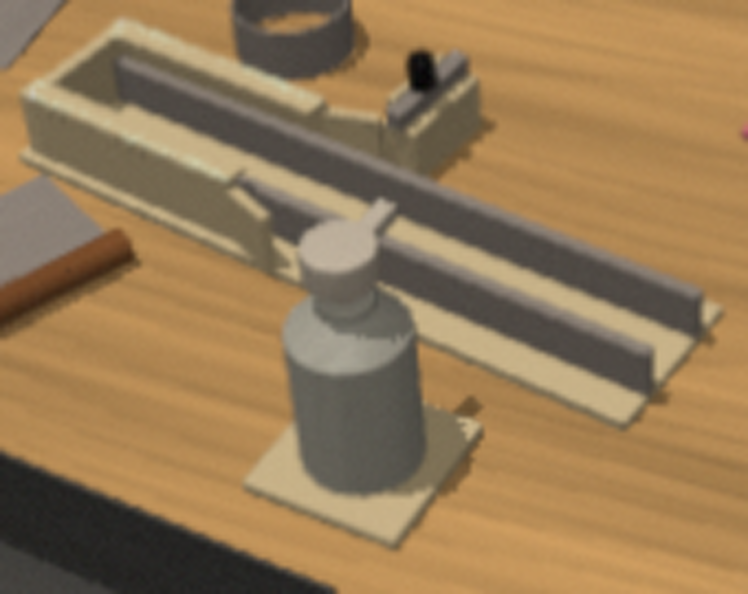

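View pics/d.png

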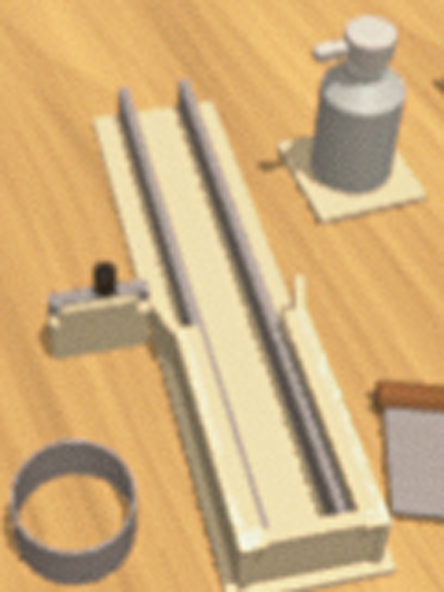

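The crops show the rail ends at crop-c (700,290) and (653,347), and at crop-d (122,90) and (182,82). The cap is at c(337,245) and d(370,32), and the knob at c(420,70) and d(103,278). I'll triangulate these roughly.

```bash
python3 - <<'E'
from h import *
import pickle
A=pickle.load(open("scene0.pkl","rb"))[0];B=pickle.load(open("side0.pkl","rb"))[0]
f=lambda p:np.array(p)/4.4+[100,165]-.4
g=lambda p:np.array(p)/3.7+[225,170]-.4
for n,p,q in[("railfar",(699,293),(122,92)),("railnear",(652,350),(182,84)),("captop",(335,238),(371,28)),("knobtop",(421,55),(104,267)),
  ("foot near rt",(481,430),(281,145)),("foot front",(396,545),(424,195)),("foot left",(246,485),(322,218)),
  ("carrier end far corner",(122,22),(245,540)),("carrier end near corner",(28,95),(385,520))]:
    x,r=tri([A,B],[f(p),g(q)]); print(n,x.round(4),np.round(r,4))
E
```

```text
railfar [0.5445 0.0692 0.0312] [0.0004 0.0004]
railnear [0.591  0.0613 0.0308] [0.0002 0.0002]
captop [ 0.6802 -0.0502  0.1404] [0.0014 0.0014]
knobtop [ 0.4572 -0.1216  0.0687] [0.0013 0.0013]
foot near rt [ 0.6454 -0.005   0.0042] [0.0004 0.0004]
foot front [ 0.7229 -0.0436 -0.0268] [0.0267 0.0267]
foot left [ 0.6718 -0.0888 -0.0218] [0.0322 0.0322]
carrier end far corner [ 0.4646 -0.3103  0.0484] [0.0013 0.0013]
carrier end near corner [ 0.5406 -0.3254  0.0451] [0.0006 0.0006]
```

Request:
step_arm --pt "32.6 -17.8 0 0 0 -0.115" --pt "32.6 -17.8 0 0 0 -0.115" --pt "32.6 -17.8 0 0 0 -0.115" --pt "32.6 -17.8 0 0 0 -0.115" --pt "32.6 -17.8 0 0 0 -0.115" --pt "32.6 -17.8 0 0 0 -0.115" --pt "32.6 -17.8 0 0 0 -0.115" --pt "32.6 -17.8 0 0 0 -0.115" --pt "32.6 -17.8 0 0 0 -0.115" --pt "32.6 -17.8 0 0 0 -0.115" --pt "32.6 -17.8 0 0 0 -0.115" --pt "32.6 -17.8 0 0 0 -0.115" --pt "32.6 -17.8 0 0 0 -0.115" --pt "0 0 0 0 0 0" --pt "0 0 0 0 0 0" --pt "0 0 0 0 0 0" --gripper 1

```text
clock: 1.48
position: [0.5712, 0.3761, 0.2261]
ee_rot: [-2.394, -2.034, 0.002]
force: [-0.4, 0.7, -0.5]
width: 0.998
gripper_force: 0.0
```

```bash
python3 - <<'E'
from h import *
import pickle
C,im=snap("wrist","w1"); pickle.dump((C,im),open("w1.pkl","wb"))
o=observe();print(o["position"],o["ee_rot"],o["joints"].round(2),o["clock"])
E
```

```text
[0.57049449 0.37693291 0.22628922] [-2.39188072e+00 -2.03507426e+00  1.28506716e-03] [-0.94  0.56  0.46  1.44 -0.26  1.21 -0.61] 1.5333
```

View pics/w1.png

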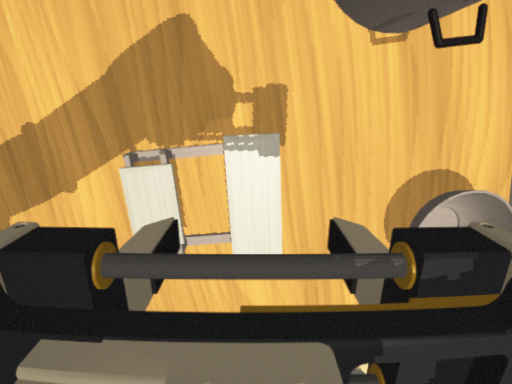

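The wrist view shows the long plate's far end at row ~133, cols 224–280, with the gripper hiding its lower half. The short plate is to its left. I'll shift for a second view.

Request:
step_arm --pt "-6 -34 0 0 0 0" --pt "-6 -34 0 0 0 0" --pt "-6 -34 0 0 0 0" --pt "0 0 0 0 0 0" --pt "0 0 0 0 0 0" --pt "0 0 0 0 0 0"

```text
clock: 2.03
position: [0.5528, 0.2758, 0.2271]
ee_rot: [-2.391, -2.035, -0.002]
force: [-0.7, 1.0, 0.1]
width: 1.004
gripper_force: 0.0
```

```bash
cat >> h.py <<'E'
def lowsat(im,seed,smax=75,vmin=70):
    hsv=cv2.cvtColor(im,cv2.COLOR_RGB2HSV); m=((hsv[...,1]<smax)&(hsv[...,2]>vmin)).astype(np.uint8)
    k,l=cv2.connectedComponents(m,connectivity=4); return (l==l[seed[1],seed[0]]).astype(np.uint8)
E
python3 - <<'E'
from h import *
import pickle
C2,i2=snap("wrist","w2"); pickle.dump((C2,i2),open("w2.pkl","wb"))
C1,i1=pickle.load(open("w1.pkl","rb"))
print(observe()["position"])
for C,im in((C1,i1),(C2,i2)):
    print(rays(C,[[256,192]]),onz(C,[[250,135],[250,200]],.04))
    s=proj(C,[[.58,.36,.04]])[0].astype(int); print(s,im[s[1],s[0]])
    m=lowsat(im,s); m=cv2.morphologyEx(m,cv2.MORPH_OPEN,np.ones((25,25)))
    c=max(cv2.findContours(m,0,2)[0],key=cv2.contourArea); print(cv2.approxPolyDP(c,4,True)[:,0].tolist())
    P=onz(C,cv2.approxPolyDP(c,4,True)[:,0],.04); print(P.round(4).tolist())
E
```

```text
[0.55283884 0.27626429 0.22686303]
(array([0.58435141, 0.45144754, 0.3824546 ]), array([[-0.04084853, -0.29819245, -0.95385921]])) [[0.57405098 0.41630053 0.04      ]
 [0.56039596 0.33504187 0.04      ]]
[262 178] [247 244 228]
[[225, 136], [233, 254], [281, 254], [278, 134]]
[[0.5442, 0.42, 0.04], [0.5246, 0.262, 0.04], [0.5892, 0.2514, 0.04], [0.6074, 0.4121, 0.04]]
(array([0.56566419, 0.35084013, 0.38354772]), array([[-0.03931152, -0.29654321, -0.95443777]])) [[0.55575431 0.31619014 0.04      ]
 [0.5422191  0.23471929 0.04      ]]
[264  94] [172 169 150]
[[224, 46], [233, 188], [285, 187], [282, 44]]
[[0.5432, 0.4192, 0.04], [0.5236, 0.254, 0.04], [0.5888, 0.2447, 0.04], [0.6078, 0.4108, 0.04]]
```

View pics/w2.png

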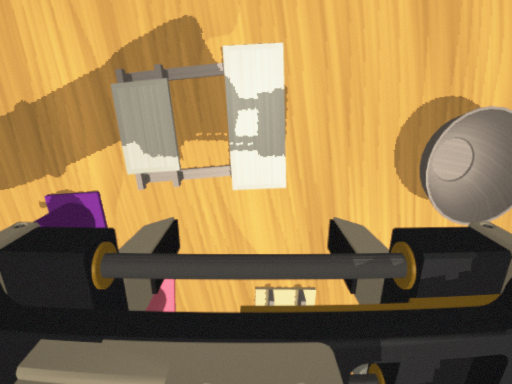

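View 2 shows the whole plate, with corners at (224,46), (282,44), (285,187) and (233,188). The open end of the loader is peeking in at (285,297). Next are two views over the loader.

Request:
step_arm --pt "-1 -36 0 0 0 0" --pt "-1 -36 0 0 0 0" --pt "-1 -36 0 0 0 0" --pt "-1 -36 0 0 0 0" --pt "-1 -36 0 0 0 0" --pt "-1 -36 0 0 0 0" --pt "-1 -36 0 0 0 0" --pt "-1 -36 0 0 0 0" --pt "-1 -36 0 0 0 0" --pt "0 0 0 0 0 0" --pt "0 0 0 0 0 0" --pt "0 0 0 0 0 0"

```text
clock: 3.08
position: [0.5453, -0.0483, 0.2265]
ee_rot: [-2.392, -2.035, -0.001]
force: [-0.1, 0.6, 0.8]
width: 1.001
gripper_force: 0.0
```

```bash
python3 - <<'E'
from h import *
import pickle
C,im=snap("wrist","w3"); pickle.dump((C,im),open("w3.pkl","wb"))
C1,i1=pickle.load(open("w1.pkl","rb"));C2,i2=pickle.load(open("w2.pkl","rb"))
print(tri([C1,C2],[(224.5,134),(223.5,45)]),tri([C1,C2],[(279,133),(282.5,43.5)]))
s=proj(C2,[[.58,.36,.04]])[0].astype(int)
m=cv2.morphologyEx(lowsat(i2,s),cv2.MORPH_OPEN,np.ones((25,25)))
c=max(cv2.findContours(m,0,1)[0],key=cv2.contourArea)[:,0]
P=onz(C2,c,.04)[:,:2]*1000; r=cv2.minAreaRect(P.astype(np.float32)); print("rect",r)
q=cv2.fitLine(P[(c[:,0]>278)&(c[:,1]>50)&(c[:,1]<180)].astype(np.float32),2,0,.01,.01).ravel();print(q)
q=cv2.fitLine(P[(c[:,0]<236)&(c[:,1]>50)&(c[:,1]<180)].astype(np.float32),2,0,.01,.01).ravel();print(q)
print(observe()["position"])
E
```

```text
(array([0.54274703, 0.42187824, 0.03203125]), [np.float64(0.00039277379004350085), np.float64(0.0003927737900433656)]) (array([0.60916299, 0.41234913, 0.03382479]), [np.float64(1.7530354720041339e-06), np.float64(1.7530354715918755e-06)])
rect ((565.2927856445312, 332.380615234375), (168.90396118164062, 67.88689422607422), 83.47463989257812)
[1.12719506e-01 9.93626833e-01 5.98760681e+02 3.31790192e+02]
[1.1453148e-01 9.9341965e-01 5.3327539e+02 3.4244138e+02]
[ 0.54516559 -0.04777665  0.2264748 ]
```

Request:
step_arm --pt "-1 -35 0 0 0 0" --pt "-1 -35 0 0 0 0" --pt "0 -30 0 0 0 0" --pt "0 0 0 0 0 0" --pt "0 0 0 0 0 0" --pt "0 0 0 0 0 0"

```text
clock: 3.63
position: [0.5433, -0.1478, 0.2264]
ee_rot: [-2.392, -2.036, -0.001]
force: [1.5, -0.2, 0.2]
width: 0.996
gripper_force: 0.0
```

```bash
python3 - <<'E'
from h import *
import pickle
C,im=snap("wrist","w4"); pickle.dump((C,im),open("w4.pkl","wb"))
i3=pickle.load(open("w3.pkl","rb"))[1]
cv2.imwrite("pics/e.png",np.vstack([cv2.resize(x[0:235,120:420],None,fx=2,fy=1.27,interpolation=2) if 0 else cv2.resize(x[0:235,80:430],None,fx=1.27,fy=1.27,interpolation=2) for x in(i3,im)])[:598,:,::-1])
print(observe()["position"],observe()["clock"])
E
```

```text
[ 0.54326622 -0.14748767  0.22640032] 3.6833
```

View pics/e.png

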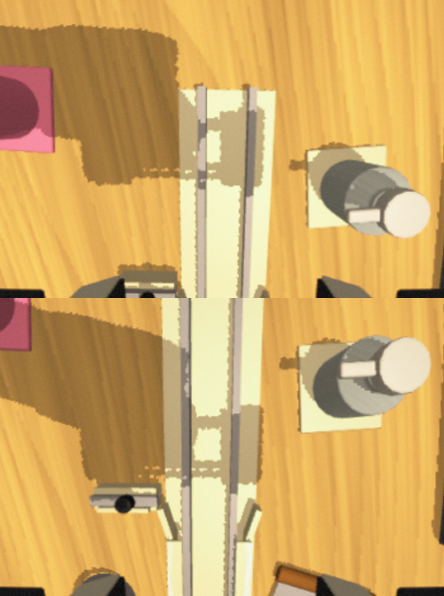

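The picture shows both rails running down the image (upper view, ends at (201,87) and (250,87)), the cap at (405,213) then (403,365), and the knob at (125,503) in the lower view. I'll fit the rails by colour.

```bash
python3 - <<'E'
from h import *
import pickle
D={n:pickle.load(open(n+".pkl","rb")) for n in("w3","w4")}
o3=lambda u,v:(80+u/1.27-.4,v/1.27-.4); o4=lambda u,v:(80+u/1.27-.4,(v-298)/1.27-.4)
C3,C4=D["w3"][0],D["w4"][0]
print("cap",tri([C3,C4],[o3(406,213),o4(404,365)]),onz(C3,[o3(406,213)],.138),onz(C4,[o4(404,365)],.138))
print("knob",onz(C4,[o4(125,503)],.068))
print("rail ends",onz(C3,[o3(201,86),o3(250,86)],.034))
for n,pts in(("w3",[(201,251)]),("w4",[(184,239)])):
    C,im=D[n]; hsv=cv2.cvtColor(im,cv2.COLOR_RGB2HSV)
    L=[[],[]]
    for r in range(75,180,3) if n=="w3" else range(10,150,3):
        y=(lambda p:p)(0)
        for k in(0,1):
            uu=[ [201,250],[184,239] ][n=="w4"][k]; u2=[[202,248],[188,233]][n=="w4"][k]
            v=r*1.27; t=np.clip((v-80)/218,0,1) if n=="w3" else v/292
            c0=int(80+(uu+(u2-uu)*t)/1.27)
            w=np.arange(c0-7,c0+8); s=hsv[r,w,1]; g=w[s<min(60,s.min()+22)]
            if 3<=len(g)<=8: L[k].append((g.mean(),r))
    for k in(0,1):
        P=onz(C,np.array(L[k]),.034)[:,:2]*1000
        q=cv2.fitLine(P.astype(np.float32),cv2.DIST_HUBER,0,.01,.01).ravel()
        q=q*np.sign(-q[1]) if 0 else q
        d=q[:2]*(1 if q[1]<0 else -1); x=q[2]+d[0]/d[1]*(-40-q[3])
        res=(P-q[2:])@np.array([-d[1],d[0]])
        print(n,k,len(P),"dir",np.degrees(np.arctan2(d[1],d[0])),"x at y=-40",x,"std",res.std(), "rng",P[:,1].min(),P[:,1].max())
E
```

```text
cap (array([ 0.6820907 , -0.0491389 ,  0.13217428]), [np.float64(3.459610268017496e-05), np.float64(3.459610267993495e-05)]) [[ 0.67917384 -0.04736719  0.138     ]] [[ 0.67920247 -0.04968539  0.138     ]]
knob [[ 0.46162616 -0.12017049  0.068     ]]
rail ends [[0.54705129 0.07056431 0.034     ]
 [0.59108647 0.06340113 0.034     ]]
w3 0 9 dir -99.414085 x at y=-40 529.09985 std 0.36673523150914855 rng -13.749225766524368 42.18371191629226
w3 1 22 dir -100.21725 x at y=-40 574.9646 std 0.2609237987518024 rng -28.34139223963446 44.775159253556474
w4 0 29 dir -100.51343 x at y=-40 529.0409 std 0.5195534945989303 rng -108.25214424374357 33.48480654794977
w4 1 21 dir -99.94312 x at y=-40 575.5412 std 0.24876162550022848 rng -122.95688426055975 -53.475077635023354
```

Request:
step_arm --pt "2 37.5 0 0 0 0.047" --pt "2 37.5 0 0 0 0" --pt "2 37.5 0 0 0 0" --pt "2 37.5 0 0 0 0" --pt "2 37.5 0 0 0 0" --pt "2 37.5 0 0 0 0" --pt "2 37.5 0 0 0 0" --pt "2 37.5 0 0 0 0" --pt "2 37.5 0 0 0 0" --pt "2 37.5 0 0 0 0" --pt "2 37.5 0 0 0 0" --pt "2 37.5 0 0 0 0" --pt "2 37.5 0 0 0 0" --pt "1 37 0 0 0 0" --pt "0 0 -35 0 0 0" --pt "0 0 -35 0 0 0" --pt "0 0 -35 0 0 0" --pt "0 0 -30 0 0 0" --pt "0 0 0 0 0 0" --pt "0 0 0 0 0 0"

```text
clock: 5.35
position: [0.5674, 0.3756, 0.0905]
ee_rot: [-2.343, -2.091, 0.006]
force: [-0.2, -0.3, 0.8]
width: 1.0
gripper_force: 0.0
```

```bash
python3 - <<'E'
from h import *
o=observe();p=o["position"];r=o["ee_rot"];print(p,r,"yang",np.degrees(2*np.arctan2(r[1],r[0]))-90+360)
C,im=snap("wrist","w5")
cv2.imwrite("pics/w5c.png",im[:,:,::-1])
E
```

```text
[0.56744628 0.37561139 0.09053694] [-2.34318404 -2.091162    0.00558425] yang -6.505708800356842
```

View pics/w5c.png

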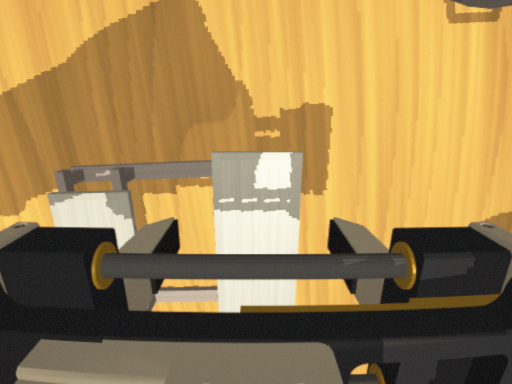

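The plate is centred between the open fingers, cols 212–301 against an image centre of 256. Descending.

Request:
step_arm --pt "1.5 1 -22 0 0 0" --pt "0 0 -22 0 0 0" --pt "0 0 -15 0 0 0" --pt "0 0 -7 0 0 0" --pt "0 0 0 0 0 0" --pt "0 0 0 0 0 0" --gripper 1

```text
clock: 5.9
position: [0.5721, 0.3763, 0.0277]
ee_rot: [2.346, 2.089, 0.004]
force: [1.0, 0.1, 0.9]
width: 1.001
gripper_force: 0.0
```

Request:
step_arm --pt "0 0 0 0 0 0" --pt "0 0 0 0 0 0" --pt "0 0 0 0 0 0" --pt "0 0 0 0 0 0" --pt "0 0 0 0 0 0" --pt "0 0 0 0 0 0" --pt "0 0 0 0 0 0" --pt "0 0 0 0 0 0" --gripper 0.3 --force 35

```text
clock: 6.57
position: [0.5713, 0.3757, 0.0264]
ee_rot: [-2.346, -2.089, -0.001]
force: [-1.5, -0.4, 5.9]
width: 0.735
gripper_force: 35.0
```

Request:
step_arm --pt "0 0 8 0 0 0" --pt "0 0 15 0 0 0" --pt "0 0 20 0 0 0" --pt "0 0 20 0 0 0" --pt "0 0 10 0 0 0" --pt "0 0 0 0 0 0" --pt "0 0 0 0 0 0"

```text
clock: 7.15
position: [0.5711, 0.3754, 0.0987]
ee_rot: [-2.346, -2.089, -0.001]
force: [0.2, -0.1, -2.6]
width: 0.734
gripper_force: 35.0
```

```bash
python3 - <<'E'
from h import *
o=observe();print(o["position"],o["ee_rot"],o["gripper_force"],o["width"],o["force"],o["ft_torque"])
C,im=snap("side","s1"); cv2.imwrite("pics/f.png",cv2.resize(im[80:200,150:310],None,fx=4,fy=4,interpolation=2)[:,:,::-1])
E
```

```text
[0.57113767 0.37542998 0.09874312] [-2.34646805e+00 -2.08889869e+00 -7.88122858e-04] 34.993903040885925 0.7338222389790923 [ 0.23843249 -0.09261211 -2.55279239] [-0.04898632  0.07593211  0.016315  ]
```

View pics/f.png

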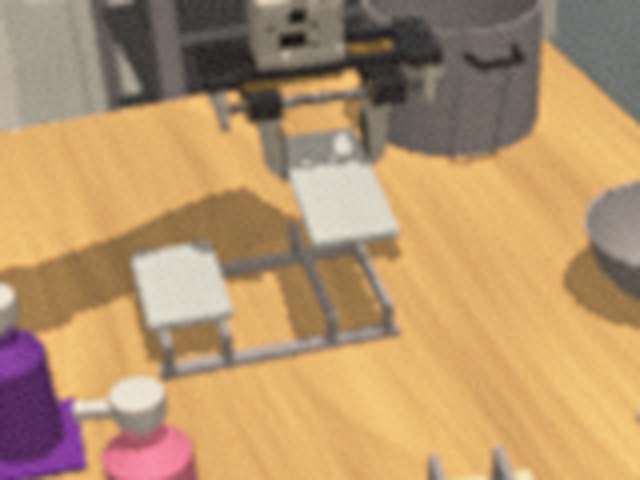

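The plate is held, with its near end edge at crop (320,245)–(398,234). I'll check that it is level.

```bash
python3 - <<'E'
from h import *
C=cal("side"); u=np.array([-.1132,-.9936]);v=np.array([.9936,-.1132]);g=np.array([.5711,.3754])
for z in(.1123,.105,.0973): print(z,[((proj(C,np.r_[g+130*u/1000+s*.034*v,z])[0]-[150,80])*4).round() for s in(-1,1)])
E
```

```text
0.1123 [array([316., 241.]), array([402., 228.])]
0.105 [array([316., 249.]), array([402., 236.])]
0.0973 [array([317., 257.]), array([402., 244.])]
```

Request:
step_arm --pt "0 -15 0 0 0 0" --pt "-0.3 -28 0 0 0 -0.007" --pt "-0.3 -33 0 0 0 -0.007" --pt "-0.3 -33 0 0 0 -0.007" --pt "-0.3 -33 0 0 0 -0.007" --pt "-0.3 -33 0 0 0 -0.007" --pt "-0.3 -33 0 0 0 -0.007" --pt "-0.3 -33 0 0 0 -0.007" --pt "0 -33 0 0 0 -0.007" --pt "0 -28 0 0 0 -0.007" --pt "0 -18 0 0 0 0" --pt "0 0 0 0 0 0" --pt "0 0 -20 0 0 0" --pt "0 0 -20 0 0 0" --pt "0 0 -10 0 0 0" --pt "0 0 0 0 0 0" --pt "0 0 0 0 0 0"

```text
clock: 8.62
position: [0.5683, 0.0553, 0.0481]
ee_rot: [-2.41, -2.014, 0.003]
force: [0.7, -0.6, -1.4]
width: 0.734
gripper_force: 35.0
```

```bash
python3 - <<'E'
from h import *
o=observe();p=o["position"];r=o["ee_rot"];print(p,r,"yang",(np.degrees(2*np.arctan2(r[1],r[0]))-90+180)%360-180,o["gripper_force"],o["force"])
C,im=snap("side","s2"); cv2.imwrite("pics/g.png",cv2.resize(im[130:290,215:365],None,fx=4,fy=3.7,interpolation=2)[:,:,::-1])
E
```

```text
[0.56828019 0.05527307 0.04810907] [-2.41039569 -2.01354547  0.00300491] yang -10.252010296582114 34.99358654022217 [ 0.72526658 -0.55627406 -1.43878652]
```

View pics/g.png

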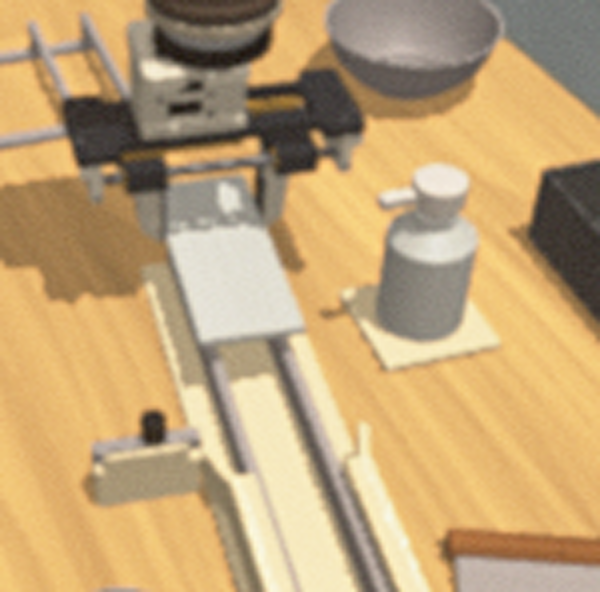

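The plate sits centred above the rails, with the gripper clear of the canister. Lowering and releasing. That was picture 9, so one view is left.

Request:
step_arm --pt "0 0 -8 0 0 0" --pt "0 0 -6 0 0 0" --pt "0 0 -4 0 0 0" --pt "0 0 -2.5 0 0 0" --pt "0 0 0 0 0 0" --pt "0 0 0 0 0 0"

```text
clock: 9.17
position: [0.569, 0.0553, 0.0282]
ee_rot: [-2.411, -2.014, 0.0]
force: [0.7, -0.4, -2.0]
width: 0.735
gripper_force: 35.0
```

Request:
step_arm --pt "0 0 -1 0 0 0" --pt "0 0 -1 0 0 0" --pt "0 0 0 0 0 0" --pt "0 0 0 0 0 0"

```text
clock: 9.5
position: [0.5693, 0.0554, 0.0264]
ee_rot: [2.411, 2.014, 0.001]
force: [1.2, 0.1, -0.4]
width: 0.733
gripper_force: 35.0
```

Request:
step_arm --pt "0 0 -0.5 0 0 0" --pt "0 0 0 0 0 0" --pt "0 0 0 0 0 0" --pt "0 0 0 0 0 0" --pt "0 0 0 0 0 0" --pt "0 0 0 0 0 0" --gripper 1

```text
clock: 10.0
position: [0.5691, 0.0554, 0.0257]
ee_rot: [2.411, 2.014, -0.0]
force: [-0.3, -0.8, -0.0]
width: 1.0
gripper_force: 0.0
```

Request:
step_arm --pt "0 0 10 0 0 0" --pt "0 0 20 0 0 0" --pt "0 0 30 0 0 0" --pt "0 0 30 0 0 0" --pt "1 10 0 0 0 0.12" --pt "1 10 0 0 0 0.12" --pt "1 10 0 0 0 0.12" --pt "1 10 0 0 0 0.12" --pt "1 10 0 0 0 0.12" --pt "1 10 0 0 0 0.12" --pt "1 10 0 0 0 0.12" --pt "1 5 0 0 0 0.12" --pt "1 0 0 0 0 0.12" --pt "1 0 0 0 0 0.12" --pt "1 0 0 0 0 0.12" --pt "0 0 0 0 0 0.12" --pt "0 0 0 0 0 0.12" --pt "0 0 0 0 0 0.01" --pt "0 0 0 0 0 0" --pt "0 0 0 0 0 0"

```text
clock: 11.67
position: [0.5801, 0.1302, 0.1161]
ee_rot: [0.289, 3.128, 0.0]
force: [-0.0, 0.4, 0.5]
width: 0.999
gripper_force: 0.0
```

```bash
python3 - <<'E'
from h import *
o=observe();p=o["position"];r=o["ee_rot"];print(p,r,"yang",(np.degrees(2*np.arctan2(r[1],r[0]))-90+180)%360-180,o["joints"].round(2))
O=np.array([.5333,-.1447]);u=np.array([-.1754,-.9845]);v=np.array([.9845,-.1754])
print("tcp in loader",(p[:2]-O)@u,(p[:2]-O)@v)
for n in("side","scene"):
    C,im=snap(n,n+"3")
    a=O-.160*u; s=proj(C,np.r_[a+.06*u,.04])[0].astype(int); 
    hsv=cv2.cvtColor(im,cv2.COLOR_RGB2HSV)
    m=cv2.inRange(im.astype(int),im[s[1],s[0]].astype(int)-25,im[s[1],s[0]].astype(int)+25)
    k,l=cv2.connectedComponents(m,connectivity=4); b=cv2.morphologyEx((l==l[s[1],s[0]]).astype(np.uint8),cv2.MORPH_OPEN,np.ones((3,3)))
    c=max(cv2.findContours(b,0,2)[0],key=cv2.contourArea); q=cv2.approxPolyDP(c,3,True)[:,0]
    P=onz(C,q,.04)[:,:2]-O; print(n,s,im[s[1],s[0]],q.tolist(),np.c_[P@u,P@v].round(3).tolist())
E
```

```text
[0.58014151 0.13020037 0.11611779] [2.88632353e-01 3.12797947e+00 2.05847692e-05] yang 79.45599363712051 [-0.33  0.5   0.03  1.78 -0.02  0.87  1.09]
tcp in loader -0.2788554175233427 -0.002102060862076059
side [276 218] [222 218 202] [[256, 192], [265, 226], [290, 223], [275, 184]] [[-0.214, -0.031], [-0.08, -0.035], [-0.077, 0.03], [-0.238, 0.03]]
scene [208 217] [182 178 161] [[192, 220], [254, 249], [261, 245], [252, 239], [260, 227], [211, 207]] [[-0.073, 0.027], [-0.236, 0.034], [-0.243, 0.017], [-0.218, 0.011], [-0.213, -0.031], [-0.083, -0.033]]
```

The plate lies on the rails at loader x ≈ -160, |y| within 1 mm. I'll shut the fingers, go down behind its end, and push it to about -110 so that it lies squarely in front of the canister.

Request:
step_arm --pt "2 -0.4 0 0 0 0.008" --pt "0 0 0 0 0 0" --pt "0 0 0 0 0 0" --pt "0 0 0 0 0 0" --pt "0 0 0 0 0 0" --pt "0 0 0 0 0 0" --pt "0 0 0 0 0 0" --pt "0 0 0 0 0 0" --pt "0 0 -20 0 0 0" --pt "0 0 -30 0 0 0" --pt "0 0 -25 0 0 0" --pt "0 0 -17 0 0 0" --pt "0 0 0 0 0 0" --pt "0 0 0 0 0 0" --gripper 0 --force 20

```text
clock: 12.93
position: [0.5815, 0.1298, 0.0233]
ee_rot: [-0.27, -3.128, 0.001]
force: [0.5, 0.8, 0.0]
width: 0.036
gripper_force: 0.0
```

Request:
step_arm --pt "-0.9 -5 0 0 0 0" --pt "-0.9 -5 0 0 0 0" --pt "-0.9 -5 0 0 0 0" --pt "-0.9 -5 0 0 0 0" --pt "-0.9 -5 0 0 0 0" --pt "-0.9 -5 0 0 0 0" --pt "-0.9 -5 0 0 0 0" --pt "-0.9 -5 0 0 0 0" --pt "-0.9 -5 0 0 0 0" --pt "-0.9 -5 0 0 0 0"

```text
clock: 13.77
position: [0.573, 0.0795, 0.0237]
ee_rot: [0.27, 3.13, 0.0]
force: [0.1, 2.3, 1.5]
width: 0.005
gripper_force: 1.2
```

Request:
step_arm --pt "-0.9 -5 0 0 0 0" --pt "-0.9 -5 0 0 0 0" --pt "-0.7 -4 0 0 0 0" --pt "0 0 0 0 0 0" --pt "2 10 0 0 0 0" --pt "0 0 20 0 0 0" --pt "0 0 35 0 0 0" --pt "0 0 35 0 0 0" --pt "0 0 35 0 0 0" --pt "0 0 21 0 0 0" --pt "20 -20 0 0 0 0" --pt "26 -26 0 0 0 0" --pt "26 -26 0 0 0 0" --pt "26 -26 0 0 0 0" --pt "8 -26 0 0 0 0" --pt "0 0 0 0 0 0" --pt "0 0 0 0 0 0" --pt "0 0 0 0 0 0"

```text
clock: 15.27
position: [0.6781, -0.0466, 0.1691]
ee_rot: [-0.269, -3.129, -0.001]
force: [0.6, 0.7, -1.3]
width: 0.002
gripper_force: 0.0
```

```bash
python3 - <<'E'
from h import *
o=observe();p=o["position"];print(p,o["clock"],o["force"])
O=np.array([.5333,-.1447]);u=np.array([-.1754,-.9845]);v=np.array([.9845,-.1754])
C,im=snap("scene","sc4");a=O-.08*u;s=proj(C,np.r_[a,.04])[0].astype(int)
C2,i2=snap("side","sd4")
for C,im in((C2,i2),(C,im)):
    s=proj(C,np.r_[a-.01*v,.04])[0].astype(int)
    m=cv2.inRange(im.astype(int),im[s[1],s[0]].astype(int)-25,im[s[1],s[0]].astype(int)+25)
    k,l=cv2.connectedComponents(m,connectivity=4); b=cv2.morphologyEx((l==l[s[1],s[0]]).astype(np.uint8),cv2.MORPH_OPEN,np.ones((3,3)))
    c=max(cv2.findContours(b,0,2)[0],key=cv2.contourArea); q=cv2.approxPolyDP(c,3,True)[:,0]
    P=onz(C,q,.04)[:,:2]-O; print(im[s[1],s[0]],np.c_[P@u,P@v].round(3).tolist())
E
```

```text
[ 0.678112   -0.04663619  0.16913557] 15.2667 [ 0.59169245  0.65757433 -1.3078399 ]
[227 224 213] [[-0.158, 0.03], [-0.159, -0.031], [-0.028, -0.031], [-0.028, 0.032]]
[192 185 168] [[-0.022, 0.025], [-0.039, 0.023], [-0.041, 0.002], [-0.057, 0.008], [-0.067, 0.034], [-0.155, 0.034], [-0.16, -0.022], [-0.031, -0.031]]
```

The plate is now at loader x ≈ -111, and the fingers are above the cap. Pressing.

Request:
step_arm --pt "1.5 -2.5 -12 0 0 0" --pt "0 0 -12 0 0 0" --pt "0 0 -5 0 0 0" --pt "0 0 -3 0 0 0" --pt "0 0 -3 0 0 0" --pt "0 0 -3 0 0 0" --pt "0 0 -3 0 0 0" --pt "0 0 0 0 0 0"

```text
clock: 16.03
position: [0.6799, -0.0503, 0.1287]
ee_rot: [-0.269, -3.13, -0.0]
force: [-4.0, 1.4, 5.6]
width: 0.007
gripper_force: 2.7
```

Request:
step_arm --pt "0 0 -1 0 0 0" --pt "0 0 -1 0 0 0" --pt "0 0 0 0 0 0" --pt "0 0 0 0 0 0"

```text
clock: 16.37
position: [0.6801, -0.0503, 0.1283]
ee_rot: [0.27, 3.129, 0.001]
force: [-6.3, 1.5, 13.1]
width: 0.003
gripper_force: 6.8
```

The cap has bottomed out: force jumped from 5.6 to 13 N. I'll release it and go back behind the plate.

Request:
step_arm --pt "0 0 8 0 0 0" --pt "0 0 15 0 0 0" --pt "0 0 18 0 0 0" --pt "0 0 0 0 0 0" --pt "-21 26 0 0 0 0" --pt "-21 26 0 0 0 0" --pt "-21 26 0 0 0 0" --pt "-21 27 0 0 0 0" --pt "-22 27 0 0 0 0" --pt "0 0 0 0 0 0" --pt "0 0 0 0 0 0"

```text
clock: 17.28
position: [0.5732, 0.0837, 0.1678]
ee_rot: [0.263, 3.13, 0.001]
force: [-0.1, -1.3, 0.4]
width: 0.002
gripper_force: 0.0
```

```bash
python3 - <<'E'
from h import *
o=observe();p=o["position"];print(p,o["clock"],o["force"])
O=np.array([.5333,-.1447]);u=np.array([-.1754,-.9845]);v=np.array([.9845,-.1754])
print((p[:2]-O)@u,(p[:2]-O)@v)
C,im=snap("side","sd5"); im=im.astype(int)
i0=cv2.imread("pics/side0.png")[:,:,::-1].astype(int)
print("cap diff",np.abs(im-i0)[175:195,308:340].mean(), "bg",np.abs(im-i0)[250:300,200:230].mean())
E
```

```text
[0.57322721 0.0836752  0.1677619 ] 17.2833 [-0.07799255 -1.25894083  0.40241325]
-0.23183862085160642 -0.0007486731605613195
cap diff 5.419791666666667 bg 5.030444444444444
```

Request:
step_arm --pt "0 0 -35 0 0 0" --pt "0 0 -35 0 0 0" --pt "0 0 -35 0 0 0" --pt "0 0 -25 0 0 0" --pt "0 0 -14 0 0 0" --pt "0 0 0 0 0 0" --pt "0 0 0 0 0 0"

```text
clock: 17.92
position: [0.5744, 0.0799, 0.0231]
ee_rot: [-0.273, -3.129, 0.002]
force: [0.1, 0.1, 0.4]
width: 0.004
gripper_force: 0.0
```

Request:
step_arm --pt "-0.8 -4 0 0 0 0" --pt "-0.8 -4 0 0 0 0" --pt "-0.8 -4 0 0 0 0" --pt "-0.8 -4 0 0 0 0" --pt "-1.4 -7.9 0 0 0 0" --pt "-1.4 -7.9 0 0 0 0" --pt "-1.4 -7.9 0 0 0 0" --pt "-1.4 -7.9 0 0 0 0" --pt "-1.4 -7.9 0 0 0 0" --pt "-1.4 -7.9 0 0 0 0" --pt "-1.4 -7.9 0 0 0 0" --pt "-1.4 -7.9 0 0 0 0" --pt "-1.4 -7.9 0 0 0 0" --pt "-1.4 -7.9 0 0 0 0" --pt "-1.4 -7.9 0 0 0 0" --pt "-1.4 -7.9 0 0 0 0"

```text
clock: 19.25
position: [0.5539, -0.0301, 0.0237]
ee_rot: [-0.27, -3.13, -0.0]
force: [1.0, 2.6, 1.6]
width: 0.006
gripper_force: 1.4
```

Request:
step_arm --pt "-1.4 -7.9 0 0 0 0" --pt "-1.4 -7.9 0 0 0 0" --pt "-1.4 -7.9 0 0 0 0" --pt "-1.4 -7.9 0 0 0 0" --pt "-1.4 -7.9 0 0 0 0" --pt "-1.4 -7.9 0 0 0 0" --pt "-1.4 -7.9 0 0 0 0" --pt "-1.4 -7.9 0 0 0 0" --pt "-1.4 -7.9 0 0 0 0" --pt "-1.4 -7.9 0 0 0 0" --pt "0 0 0 0 0 0"

```text
clock: 20.17
position: [0.5393, -0.111, 0.0236]
ee_rot: [-0.273, -3.129, 0.002]
force: [-0.2, -0.3, 0.2]
width: 0.004
gripper_force: 0.0
```

Request:
step_arm --pt "-0.7 -4 0 0 0 0" --pt "-0.5 -3 0 0 0 0" --pt "-0.4 -2 0 0 0 0" --pt "0 0 0 0 0 0" --pt "0 0 0 0 0 0"

```text
clock: 20.58
position: [0.5383, -0.1174, 0.0236]
ee_rot: [-0.27, -3.13, 0.0]
force: [-0.2, 1.0, 0.0]
width: 0.005
gripper_force: 0.0
```

Request:
step_arm --pt "-0.4 -2 0 0 0 0" --pt "-0.4 -2 0 0 0 0" --pt "-0.4 -2 0 0 0 0" --pt "-0.2 -1 0 0 0 0" --pt "0 0 0 0 0 0"

```text
clock: 21.0
position: [0.5369, -0.1248, 0.0237]
ee_rot: [-0.27, -3.13, 0.0]
force: [-0.6, 0.0, 0.5]
width: 0.005
gripper_force: 0.0
```

Request:
step_arm --pt "-0.3 -1.5 0 0 0 0" --pt "-0.3 -1.5 0 0 0 0" --pt "0 0 0 0 0 0"

```text
clock: 21.25
position: [0.5364, -0.1277, 0.0237]
ee_rot: [0.27, 3.13, -0.0]
force: [-0.2, 0.0, 0.8]
width: 0.007
gripper_force: 0.1
```

Request:
step_arm --pt "-0.3 -1.5 0 0 0 0" --pt "-0.3 -1.5 0 0 0 0"

```text
clock: 21.42
position: [0.5366, -0.1286, 0.0238]
ee_rot: [0.268, 3.129, 0.003]
force: [2.3, 9.9, -1.0]
width: 0.003
gripper_force: 5.2
```

Request:
step_arm --pt "-0.3 -1.5 0 0 0 0" --pt "-0.3 -1.5 0 0 0 0"

```text
clock: 21.58
position: [0.5368, -0.1288, 0.0239]
ee_rot: [0.264, 3.129, 0.007]
force: [3.0, 18.0, -1.1]
width: 0.003
gripper_force: 9.3
```

```bash
python3 - <<'E'
from h import *
o=observe();p=o["position"];print(p,o["clock"],o["force"],o["ft_torque"])
C,im=snap("side","sd6"); C2,i2=snap("scene","sc6")
a=cv2.resize(im[180:330,255:375],None,fx=3.3,fy=3.3,interpolation=2);b=cv2.resize(i2[150:270,95:215],None,fx=3.3,fy=3.3,interpolation=2)
b=cv2.copyMakeBorder(b,0,a.shape[0]-b.shape[0],0,0,0);cv2.imwrite("pics/i.png",np.hstack([a,b])[:,:,::-1])
E
```

```text
[ 0.53680499 -0.12879511  0.02388219] 21.5833 [ 2.95227093 17.97761043 -1.09728557] [ 3.9194116  -0.91877807  0.0067714 ]
```

View pics/i.png

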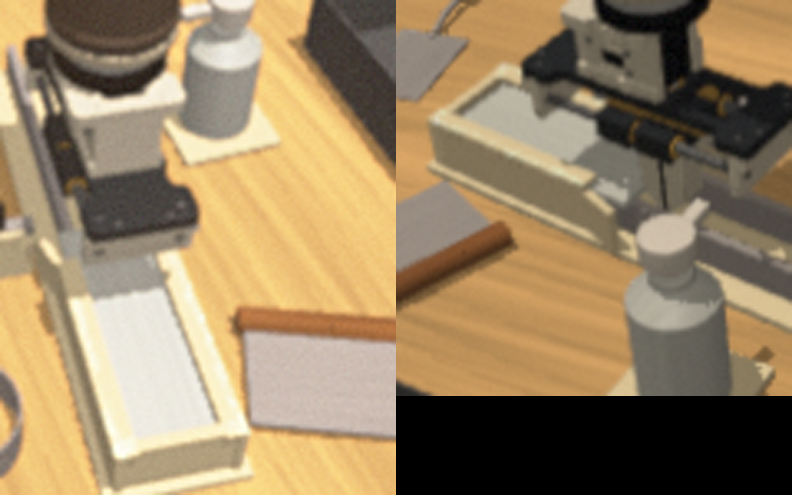

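The picture shows the plate filling the carrier up to its end wall. The push force rose to 18 N at the expected spot, so it is home. Now back off and go to the bolt knob.

Request:
step_arm --pt "1 6 0 0 0 0" --pt "1.5 9 0 0 0 0" --pt "0 0 20 0 0 0" --pt "0 0 30 0 0 0" --pt "0 0 31 0 0 0" --pt "-23 1 0 0 0 0" --pt "-23 1 0 0 0 0" --pt "-23 1 0 0 0 0" --pt "-23 1 0 0 0 0" --pt "-23 1 0 0 0 0" --pt "0 0 0 0 0 0" --pt "0 0 0 0 0 0" --pt "0 0 0 0 0 0"

```text
clock: 22.77
position: [0.4237, -0.1134, 0.1051]
ee_rot: [0.27, 3.129, -0.0]
force: [-0.1, -0.1, -0.1]
width: 0.008
gripper_force: 0.0
```

```bash
python3 - <<'E'
from h import *
o=observe();p=o["position"];print(p,o["clock"],o["force"],o["joints"].round(2))
O=np.array([.5333,-.1447]);u=np.array([-.1754,-.9845]);v=np.array([.9845,-.1754])
print((p[:2]-O)@u,(p[:2]-O)@v)
E
```

```text
[ 0.42373689 -0.11341827  0.10508964] 22.7667 [-0.05877543 -0.13893395 -0.05856981] [ 0.15  0.3  -0.01  2.15  0.01  0.69  1.53]
-0.011579493463463982 -0.11335169902720935
```

Request:
step_arm --pt "-1 3 -15 0 0 0" --pt "0 0 -20 0 0 0" --pt "0 0 -15 0 0 0" --pt "0 0 0 0 0 0" --pt "0 0 0 0 0 0" --pt "4.9 -0.9 0 0 0 0" --pt "4.9 -0.9 0 0 0 0" --pt "4.9 -0.9 0 0 0 0" --pt "4.9 -0.9 0 0 0 0" --pt "4.9 -0.9 0 0 0 0"

```text
clock: 23.6
position: [0.4468, -0.1149, 0.0551]
ee_rot: [0.27, 3.13, 0.0]
force: [-2.7, 0.4, 1.5]
width: 0.008
gripper_force: 0.8
```

Request:
step_arm --pt "4.9 -0.9 0 0 0 0" --pt "4.9 -0.9 0 0 0 0" --pt "4.9 -0.9 0 0 0 0" --pt "4.9 -0.9 0 0 0 0" --pt "4.9 -0.9 0 0 0 0" --pt "4.9 -0.9 0 0 0 0" --pt "4.9 -0.9 0 0 0 0" --pt "4.9 -0.9 0 0 0 0"

```text
clock: 24.27
position: [0.486, -0.122, 0.0547]
ee_rot: [-0.27, -3.13, -0.0]
force: [-0.3, 0.8, 1.5]
width: 0.005
gripper_force: 0.8
```

Request:
step_arm --pt "4.9 -0.9 0 0 0 0" --pt "4.9 -0.9 0 0 0 0" --pt "2 -0.4 0 0 0 0"

```text
clock: 24.52
position: [0.4982, -0.1243, 0.0547]
ee_rot: [0.269, 3.13, 0.0]
force: [-1.3, 1.0, -0.2]
width: 0.004
gripper_force: 0.8
```

Request:
step_arm --pt "2 -0.4 0 0 0 0" --pt "2 -0.4 0 0 0 0"

```text
clock: 24.68
position: [0.5013, -0.125, 0.0547]
ee_rot: [-0.27, -3.13, -0.0]
force: [-1.6, 1.8, 0.9]
width: 0.008
gripper_force: 0.8
```

Request:
step_arm --pt "2 -0.4 0 0 0 0" --pt "2 -0.4 0 0 0 0"

```text
clock: 24.85
position: [0.5024, -0.1253, 0.0543]
ee_rot: [-0.269, -3.124, -0.001]
force: [-14.2, 3.4, 10.3]
width: -0.0
gripper_force: 7.5
```

Request:
step_arm --pt "0.5 0 0 0 0 0" --pt "0 0 0 0 0 0" --pt "-6 1 0 0 0 0" --pt "-10 2 0 0 0 0" --pt "0 0 20 0 0 0" --pt "0 0 35 0 0 0" --pt "0 0 35 0 0 0" --pt "0 0 35 0 0 0" --pt "-30 0 0 0 0 0" --pt "-30 0 0 0 0 0" --pt "0 0 0 0 0 0" --pt "0 0 0 0 0 0"

```text
clock: 25.85
position: [0.4284, -0.1231, 0.1801]
ee_rot: [0.271, 3.129, -0.0]
force: [0.3, 1.5, -0.7]
width: 0.003
gripper_force: 0.0
```

```bash
python3 - <<'E'
from h import *
o=observe();print(o["position"],o["clock"],o["force"])
O=np.array([.5333,-.1447]);u=np.array([-.1754,-.9845]);v=np.array([.9845,-.1754])
def knob(C,im,g):
    s=proj(C,np.r_[g,.060])[0].astype(int); w=im[s[1]-14:s[1]+15,s[0]-14:s[0]+15].max(2)<50
    ys,xs=np.nonzero(w); return s,(xs.mean()+s[0]-14,ys.mean()+s[1]-14),w.sum()
Cs=[];ps=[];p0=[]
for n in("side","scene"):
    C,im=snap(n,n+"7"); s,q,k=knob(C,im,O-.009*u-.015*v); print(n,s,q,k); Cs.append(C);ps.append(q)
    p0.append(knob(C,cv2.imread(f"pics/{n}0.png")[:,:,::-1],O-.009*u-.080*v)[1])
    # plate near end: brightness visible region
a,_=tri(Cs,p0);b,_=tri(Cs,ps);print(a,b,"travel",(b-a)[:2]@v,(b-a)[:2]@u)
C,im=Cs[0],cv2.imread("pics/side7.png")[:,:,::-1]
for x in(-.03,-.02,0.003,.01,.03,.08,.15,.163,.168): q=proj(C,np.r_[O+x*u+.012*v,.04])[0].astype(int); print(x,q,im[q[1],q[0]])
E
```

```text
[ 0.42842998 -0.12311481  0.18010708] 25.85 [ 0.32853475  1.51754495 -0.70615633]
side [279 240] (np.float64(nan), np.float64(nan)) 0
scene [179 193] (np.float64(179.5531914893617), np.float64(195.08510638297872)) 47
[ 0.45578657 -0.12440617  0.05425957] [nan nan nan] travel nan nan
-0.03 [288 237] [98 90 80]
-0.02 [289 240] [112 106  97]
0.003 [291 247] [182 177 165]
0.01 [292 250] [228 225 212]
0.03 [295 256] [230 226 214]
0.08 [301 274] [230 226 214]
0.15 [311 302] [233 230 220]
0.163 [313 307] [232 228 220]
0.168 [314 310] [247 235 193]<stdin>:6: RuntimeWarning: Mean of empty slice.
  ret = ret.dtype.type(ret / rcount)
```

```bash
python3 - <<'E'
from h import *
v=np.array([.9845,-.1754]);C=cal("scene");P=[]
O=np.array([.5333,-.1447]);u=np.array([-.1754,-.9845])
for n,y in(("scene0",-.08),("scene7",-.015)):
    im=cv2.imread(f"pics/{n}.png");s=proj(C,np.r_[O-.009*u+y*v,.060])[0].astype(int);w=im[s[1]-12:s[1]+13,s[0]-8:s[0]+9].max(2)<45
    ys,xs=np.nonzero(w);print(w.sum(),s);P.append(onz(C,[(xs.mean()+s[0]-8,ys.mean()+s[1]-12)],.058)[0])
print(P,(P[1]-P[0])[:2]@v)
E
```

```text
40 [196 179]
45 [179 193]
[array([ 0.46034999, -0.12159299,  0.058     ]), array([ 0.52208125, -0.13253288,  0.058     ])] 0.06269328787643202
```

Measured travel is 62.7 mm, ±2. To be sure the bolt is fully across, I'll push once more, slightly higher and further from the cheek.

Request:
step_arm --pt "25 4 0 0 0 0" --pt "24 4 0 0 0 0" --pt "0 0 -35 0 0 0" --pt "0 0 -35 0 0 0" --pt "0 0 -30 0 0 0" --pt "0 0 -21 0 0 0" --pt "0 0 0 0 0 0" --pt "0 0 0 0 0 0" --pt "4.9 -0.9 0 0 0 0" --pt "4.9 -0.9 0 0 0 0" --pt "4.9 -0.9 0 0 0 0" --pt "4.9 -0.9 0 0 0 0" --pt "2 -0.4 0 0 0 0" --pt "0 0 0 0 0 0"

```text
clock: 27.12
position: [0.5014, -0.119, 0.0592]
ee_rot: [0.27, 3.129, -0.0]
force: [0.8, -0.3, 0.0]
width: 0.004
gripper_force: 0.0
```

Request:
step_arm --pt "2 -0.4 0 0 0 0" --pt "2 -0.4 0 0 0 0" --pt "0 0 0 0 0 0"

```text
clock: 27.37
position: [0.5032, -0.1194, 0.0585]
ee_rot: [-0.27, -3.128, -0.0]
force: [-3.6, 0.3, 3.5]
width: 0.009
gripper_force: 1.8
```

Request:
step_arm --pt "2 -0.4 0 0 0 0" --pt "2 -0.4 0 0 0 0" --pt "0 0 0 0 0 0"

```text
clock: 27.62
position: [0.504, -0.1195, 0.0579]
ee_rot: [-0.269, -3.122, -0.001]
force: [-13.0, 4.4, 10.2]
width: 0.004
gripper_force: 7.0
```

It stops at the same place, so that is the bolt's end stop. Retreating and checking.

Request:
step_arm --pt "-6 1 0 0 0 0" --pt "-10 2 0 0 0 0" --pt "0 0 20 0 0 0" --pt "0 0 35 0 0 0" --pt "0 0 35 0 0 0" --pt "0 0 35 0 0 0" --pt "0 30 0 0 0 0" --pt "0 30 0 0 0 0" --pt "0 30 0 0 0 0" --pt "0 30 0 0 0 0" --pt "0 30 0 0 0 0" --pt "0 0 0 0 0 0" --pt "0 0 0 0 0 0" --pt "0 0 0 0 0 0"

```text
clock: 28.78
position: [0.4923, 0.032, 0.1837]
ee_rot: [0.269, 3.13, -0.001]
force: [-0.3, -1.3, -0.9]
width: 0.004
gripper_force: 0.0
```

```bash
python3 - <<'E'
from h import *
O=np.array([.5333,-.1447]);u=np.array([-.1754,-.9845]);v=np.array([.9845,-.1754])
Q={}
for n in("side","scene"):
    C,im=snap(n,n+"8")
    for f,y in((n+"0",-.08),(n+"8",-.015)):
        im=cv2.imread(f"pics/{f}.png");s=proj(C,np.r_[O-.009*u+y*v,.060])[0].astype(int);w=im[s[1]-12:s[1]+13,s[0]-8:s[0]+9].max(2)<50
        ys,xs=np.nonzero(w);Q.setdefault(y,[]).append((C,(xs.mean()+s[0]-8,ys.mean()+s[1]-12)))
R={y:tri([c for c,_ in q],[p for _,p in q]) for y,q in Q.items()};print(R,(R[-.015][0]-R[-.08][0])[:2]@v)
C=cal("side");im=cv2.imread("pics/side8.png")
for x in(-.02,-.009,0,.005,.01): q=proj(C,np.r_[O+x*u+.012*v,.04])[0].astype(int); print(x,im[q[1],q[0]])
E
```

```text
{-0.08: (array([ 0.45578657, -0.12440617,  0.05425957]), [np.float64(0.00018083171166242068), np.float64(0.00018083171166243108)]), -0.015: (array([ 0.52248523, -0.12911409,  0.0609905 ]), [np.float64(0.0027766376348569905), np.float64(0.0027766376348570512)])} 0.06649060032832202
-0.02 [ 90  96 107]
-0.009 [122 130 143]
0 [103 111 117]
0.005 [201 214 218]
0.01 [204 219 224]
```

Triangulated travel is 66 mm, so the bolt is fully across.

```bash
python3 -c "from cell import job; print(job.sign_off())"
```

```text
the job is handed in; nothing more can be done
None
```

The job is handed in at about 29 s on the robot clock: the long plate was laid on the rails, nudged by its end edge into the bay, the cap pressed to its stop and back up, then the plate pushed home and the bolt slid to its stop.

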